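# Tip the lunch tub down the serving chute

### The arm

A 6-joint arm with a two-finger parallel gripper is mounted at the origin on the work surface. World frame = base frame: x ahead of the robot, y to its left, z up, the work surface at z = 0. Lengths are in m, angles in rad, forces in N, time in s.
With the tool pointing down it reaches from about 0.15 to 0.775 m from the base axis. Payload 6.1 kg.
Tool frame: the origin (TCP) lies at the very end of the fingers, on their centre line; the grasp point (between the pads) lies behind it (bot.grasp_offset is the z of the grasp point in the tool frame, in m); z points along the fingers, y is the direction in which the jaws open and shut (so a half turn about z gives the same grasp; the last joint's range is limited). The gripper opens to 85 mm and grips with 20 to 120 N. Pads are 22 mm wide; open, the fingers measure 114 mm over their backs; the gripper's body (76 mm by 85 mm) begins 54 mm behind the grasp point. The pads swing forward as they close: fully open they stand 13 mm farther back than shut.
Start: joints at [1.16, 0.126, -0.04, 1.405, 0, 1.571], TCP at [0.21, 0.481, 0.231] pointing down, gripper open.
Joint ranges: [-2.72, 2.72], [-0.95, 1.95], [-1.27, 1.35], [-1.78, 2.02], [-1.46, 1.47], [-3.14, 3.14]. Speed limits (rad/s): [2.39, 2.39, 3.01, 3.14, 3.14, 3.14].

### API

Orientations are given as [roll, pitch, yaw] about the fixed x, y, z axes, in that order (R = Rz(yaw) Ry(pitch) Rx(roll)).
In Python, from rig import bot, viewer, job, models gives the robot as it stands. The module is installed in compiled form; this text tells all that it offers.
- The arm moves only by the tool arm_command, never from a script. Its argument "series" is a list of rows, each a list of 3 entries, a list of its own where there are three numbers: the turn, a rotation vector about the tool's x, y, z in units of 6 degrees (1.0 is 6 degrees), then the shift along the tool's x, y, z in cm, then the opening, from 0 (shut) to 1 (fully open). A call has 1 to 10 rows; each row is the pose to reach, as a shift and turn from the pose commanded when the call began, along the tool's axes at that moment; what a row does not reach only later rows make up. A row lasts 1/10 s, in which the tool goes at most 50 mm and 8.59 degrees, less where a joint would pass 70% of its speed; a pose out of reach is approached as far as the arm can. A call with a gripper value outside its range is refused whole. The fingers move at their own pace and stop on an object; "grip_force" is the grip in N (left out, the last holds). Time passes only in rows, so rows that repeat a pose let the fingers close. It gives the time, the measured TCP pose, the force and the opening at its end, in the units of the state.
- bot.state(): the state, without advancing time (a new reading comes with each control period).
- viewer.camera(name): name is "scene" or "top"; returns the picture (420x560x3 uint8, red, green, blue); there is no depth.
- viewer.camera_model(name): a dict with "fovy" (degrees; the focal length in pixels is half the picture's height over the tangent of half this angle, whatever the lens; pixels are square), "cx", "cy" (the principal point, pixels), "eye" and "attitude" of the camera in the world. Camera axes: x right, y down, z forward; pixel columns grow to the right and rows downward; lengths in m; the calibration is good to about 2 mm. A picture is of the moment at which its call begins. camera_model takes no time and is no camera call.
- job.finish_job(): hands the job in, once; it reports no verdict.
Trained networks look in the newest picture that a camera, given by its name, has taken for a name from the list of things; names that differ only in an ending like _2 or _b are one class to them, and where a whole thing is asked for, a point or a joint stands for the part that bears it (a point fixed in the world has none). Each returns a list of dicts, best first, with "p" (0 to 1); they miss things now and then, are a little off and sometimes report something else, mostly with a low value. They report only what shows in the picture. A call takes as long as a camera call. They do not tell look-alikes from the thing itself.
- models.boxes_of(camera, label): "box" ([left, top, width, height] in pixels, round what is visible of it).
- models.cut_out(camera, label): "pixels" (420x560 bool, what is visible of it) and "box" ([left, top, width, height] in pixels, round what is visible of it).
The state is a dict: "time": time; "q": joint angles; "dq": joint speeds; "tau": joint torques, N m; "position": TCP position; "tcp_rot": TCP orientation; "contact_force": force on the tool from outside, world axes, zero at the start; "moment": the same for the moment, N m; "opening": opening from 0.0 (shut) to 1.0 (fully open).
Only numpy, scipy, OpenCV 4.12 (cv2) and the standard library are available. Lean on these libraries where they do the work, as an engineer would, in place of code of your own. Each camera call takes 0.05 s, during which the arm holds its last target.

### The job

Send the sealed yellow lunch tub down the tipping chute: press the red paddle down slowly and gently until the tub just begins to slide, and hold the chute still at that angle while the tub slides softly to the blue end stop. Then press the green tab at the raised end down, without slamming, until the chute is level, and push it firmly home on its rest with about 12 N, more than 9 and never over 20 N, and let go, leaving the tub against the stop. Do not touch the tub itself, and leave the other things on the counter where they are.

Things in the scene. Friction and masses are not known exactly. Their poses are not given: they have to be found in the camera images.
- chute (a joint): Tilt of the chute, rad: 0 = level, home on the rigid rear rest; grows as the paddle end goes down, hard stop at 0.6. The hinge is stiff and stays where it is left. The tub begins to slide somewhere between 0.26 and 0.44 (friction differs each time) and then keeps sliding at that tilt; 0.06 rad steeper makes it crash into the stop.
- chute_pivot (a point): Centre of the chute's hinge, 128 to 140 mm above the counter (the stand's height differs each time). Axes tilt with the chute: x points downhill along its floor (level at tilt 0), to the stop and paddle; y is the hinge axis; z up out of the floor. The chute is an aluminium channel, 74 mm clear between side walls 14 mm high; its floor's upper face is at z = 12 mm and runs from x = -165 mm to the stop.
- end_stop (a point): Middle of the near face of the blue end stop, at the height of the chute floor: x = 100, z = 12 mm in chute_pivot's frame, same axes. The stop is 6 mm thick and 20 mm high.
- paddle (a point): Point to press on the red paddle's upper face (plate 84 x 80 mm, 8 mm thick): x = 170, z = 12 mm in chute_pivot's frame, same axes; free space around and below. Pressing it down takes about 4 to 7 N against the hinge friction, and less once the tub has slid past the hinge.
- rear_tab (a point): Point to press on the upper face of the green tab (74 x 80 mm, 8 mm thick) at the uphill end: x = -200, z = 12 mm in chute_pivot's frame, same axes. Pressing it down swings the chute back to level with 2 to 5 N; at level the chute meets its rigid rest and the force shoots up within 1 mm. More than 20 N on the chute is too hard; 9 N or more there counts as firmly home.
- stand: Fixed steel and aluminium stand carrying the chute: base 235 x 126 mm, two side posts beside the hinge reaching 16 mm above the hinge axis. Origin 140 mm right below the hinge, x axis level and pointing downhill.
- tub_center (a point): Centre of the sealed lunch tub, yellow with a white panel on its lid, 90 x 64 x 34 mm, about 0.3 kg, loose in the chute, its 90 mm length along it. Origin 17 mm above its underside, x downhill, z up. It starts at x = -105 to -60 mm in chute_pivot's frame; against the stop its centre is at x = +55 mm.
- plates: Bystander: a stack of white paper plates, 224 mm across and 26 mm high; origin at the centre of its underside.
- drink: Bystander: a red drink bottle with an orange cap, 64 mm across and 180 mm high; origin at the centre of its underside.
- next_tub: Bystander: another sealed tub, green with a white panel on its lid, 90 x 64 x 34 mm, on the counter; origin at the centre of its underside.
There are look-alikes about, which are no part of the job. There is more than one size of the part that bears tub_center; the job needs the largest.

How it is judged:
On the way, in this order (a step that is already met when the one before it is completed fails the run):
1. the chute is tilted by pressing on it until the tub has begun to slide (its centre past 45 mm uphill of the hinge) (x of tub_center in the frame of chute_pivot above -0.045 m and value of joint chute above 0.2 rad).
2. the tub has come to rest at the stop (within 8 mm) while the chute is still tilted (x of tub_center in the frame of chute_pivot above 0.047 m and linear speed of tub below 0.03 m/s and value of joint chute above 0.2 rad), for 0.2 s.
3. the chute is level and pressed home with more than 9 N (value of joint chute below 0.01 rad and contact force between the fingers and chute above 9 N), for 0.2 s.
At the end, for the whole second after the job is handed in: The chute is back at level (tilt under 0.02 rad) and the tub lies flat on the chute floor, at rest, within 15 mm of the end stop (x of tub_center in the frame of chute_pivot above 0.04 m and z of tub_center in the frame of chute_pivot between 0.024 and 0.034 m and value of joint chute below 0.02 rad and linear speed of tub below 0.02 m/s); the robot touches nothing.
It fails at once if the paddle or chute is pressed with more than 20 N (contact force between any of the fingers, the arm and chute above 20 N).
It fails at once if the tub slides faster than 0.45 m/s (linear speed of tub above 0.45 m/s).
It fails at once if the chute is swung on or back faster than 0.2 rad/s while the tub is sliding, in place of being held (x of tub_center in the frame of chute_pivot between -0.04 and 0.035 m and (velocity of joint chute above 0.2 rad/s or velocity of joint chute below -0.2 rad/s)).
It fails at once if the chute is slammed back (faster than 0.8 rad/s) (velocity of joint chute below -0.8 rad/s).
It fails at once if the robot touches the tub, or a bystander (plates, bottle, green tub) is moved by more than 20 mm (contact force between any of the fingers, the arm and tub above 0.3 N or distance of any of plates, drink, next_tub from where it was at the start of the episode above 0.02 m).
It also fails if it takes over 67 s, if anything falls off the work surface, if the arm or the gripper's body presses on something with over 40 N, if the wrist force passes 120 N, or if a joint passes its speed limit or range.

## Working session

There is one attempt and no reset: what is moved stays moved. The work goes in short steps, Python scripts to look and compute and a tool call to move; the robot and the scene stay as the last step left them, time stands still between calls to the robot, and variables do not carry over. Pictures are saved under pics/ and viewed, and the job is handed in when it is done.

Besides the shell and the picture viewer there is one more tool, called as name(argument=value, ...), one argument or row to a line, values as JSON. arm_command: Moves the arm, as the interface text tells. Its arguments: {"type":"object","properties":{"series":{"type":"array"},"grip_force":{"type":"number"}},"required":["series"]}

```bash
mkdir -p pics
python3 - <<'E'
from rig import bot,viewer,job,models
import cv2
for n in("scene","top"):
    im=viewer.camera(n); cv2.imwrite(f"pics/{n}0.png",im[:,:,::-1]); print(n,viewer.camera_model(n))
    for l in("chute","tub_center","paddle","rear_tab","end_stop","stand","next_tub","plates","drink"):
        print(l,[(round(d['p'],2),[round(float(v)) for v in d['box']]) for d in models.boxes_of(n,l)][:4])
print(bot.state())
E
```

```text
scene {'fovy': 45.97318713800102, 'cx': 283.11003452205193, 'cy': 215.68327208354856, 'eye': array([1.41618346, 0.9753842 , 1.1079947 ]), 'attitude': array([-2.23187329,  0.0186013 ,  2.39965957])}
chute [(0.77, [251, 185, 125, 66])]
tub_center [(0.68, [251, 186, 129, 92]), (0.64, [350, 293, 23, 14]), (0.57, [315, 206, 37, 26])]
paddle [(0.61, [253, 186, 128, 63])]
rear_tab [(0.71, [250, 189, 132, 62])]
end_stop [(0.61, [252, 187, 128, 66])]
stand [(0.75, [251, 187, 129, 92]), (0.53, [216, 217, 21, 50])]
next_tub [(0.65, [386, 294, 39, 32])]
plates [(0.73, [187, 166, 56, 35])]
drink [(0.81, [215, 214, 23, 55])]
top {'fovy': 48.75663978265432, 'cx': 269.9045804635767, 'cy': 210.79422382480453, 'eye': array([0.37223224, 0.02734266, 1.29769631]), 'attitude': array([-2.97050075,  0.01543082, -1.57596215])}
chute [(0.9, [154, 201, 179, 59])]
tub_center [(0.85, [196, 282, 19, 27]), (0.59, [189, 219, 39, 30])]
paddle [(0.7, [156, 202, 178, 58])]
rear_tab [(0.85, [154, 200, 181, 64])]
end_stop [(0.56, [154, 200, 180, 64])]
stand [(0.75, [154, 198, 179, 72])]
next_tub [(0.64, [94, 223, 37, 26])]
plates [(0.97, [394, 188, 84, 81])]
drink [(0.97, [288, 128, 26, 41]), (0.32, [189, 221, 40, 29])]
{'time': 1.0, 'q': array([ 1.16001722e+00,  1.25806291e-01, -3.95615380e-02,  1.40537362e+00,
        1.33292280e-05,  1.57078026e+00]), 'dq': array([ 1.43086512e-04,  2.05937772e-03, -6.05597613e-04, -8.98123178e-05,
        7.14241347e-04,  1.25599883e-03]), 'tau': array([-1.45227386e-04, -4.35717201e+01,  3.53094578e+01,  1.33409787e-03,
       -1.12371615e-04, -1.04957333e-06]), 'position': array([0.20964661, 0.48133888, 0.23130885]), 'tcp_rot': array([ 3.14153778e+00, -1.33283465e-05,  2.73082961e+00]), 'contact_force': array([0.26588259, 0.22550157, 0.26153156]), 'moment': array([ 0.01208799,  0.00389617, -0.02933554]), 'opening': 0.9991361461277894}
```

View pics/scene0.png

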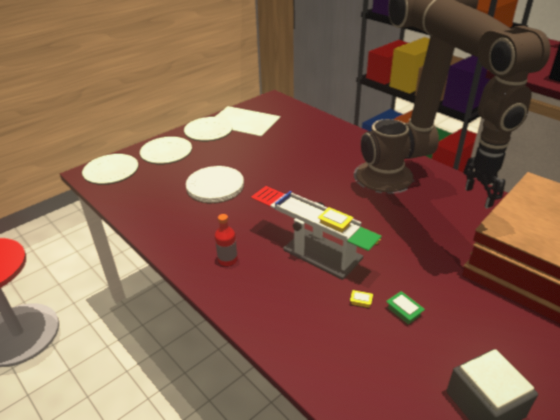

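View pics/top0.png

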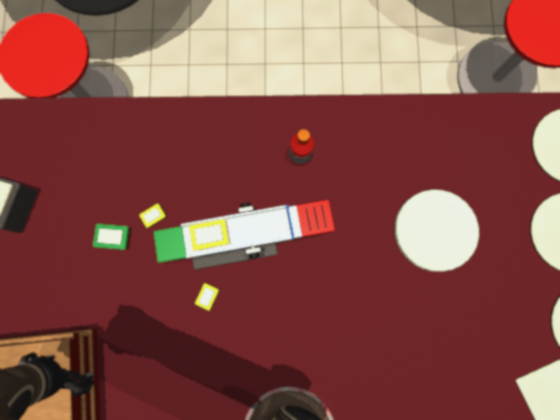

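Run:
```python
import cv2
a=cv2.imread("pics/top0.png")[185:320,140:345]; b=cv2.imread("pics/scene0.png")[170:290,240:400]
cv2.imwrite("pics/topc.png",cv2.resize(a,(800,527),interpolation=cv2.INTER_CUBIC))
cv2.imwrite("pics/scenec.png",cv2.resize(b,(800,600),interpolation=cv2.INTER_CUBIC))
```

```text
(no output)
```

View pics/topc.png

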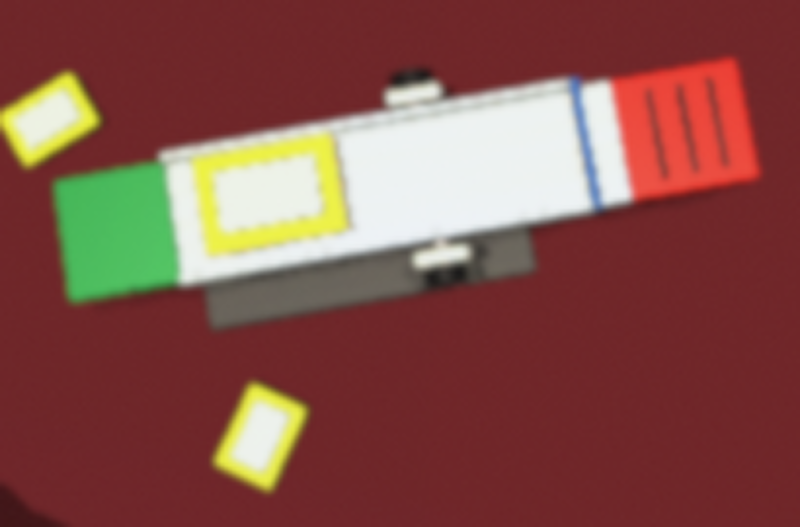

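View pics/scenec.png

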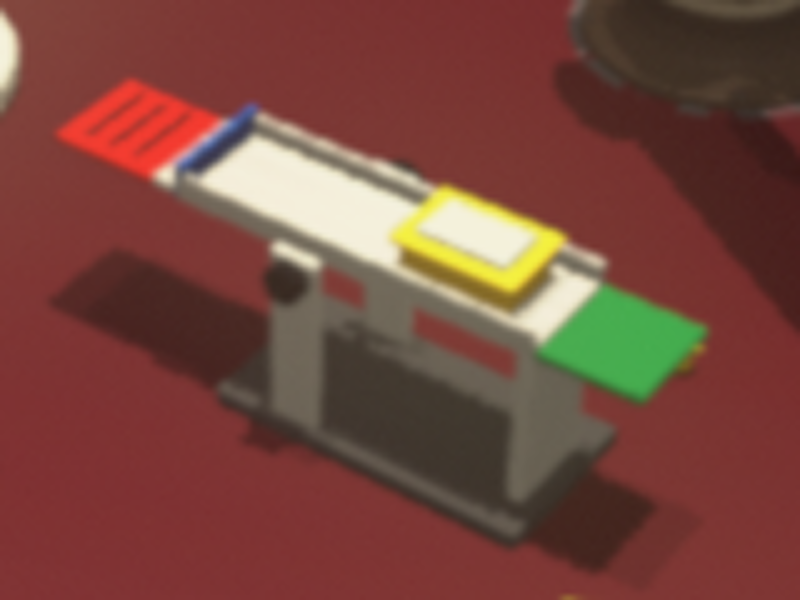

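```bash
cat > h.py <<'E'
import numpy as np,cv2
from scipy.spatial.transform import Rotation as R
from scipy.optimize import least_squares
from rig import bot,viewer,job,models
def proj(cam,P):
    m=viewer.camera_model(cam);f=210/np.tan(np.radians(m['fovy'])/2)
    c=(np.atleast_2d(P)-m['eye'])@R.from_euler('xyz',m['attitude']).as_matrix()
    return np.c_[m['cx']+f*c[:,0]/c[:,2],m['cy']+f*c[:,1]/c[:,2]]
def mask(im,kind,box):
    h=cv2.cvtColor(im,cv2.COLOR_RGB2HSV).astype(int);H,S,V=h[...,0],h[...,1],h[...,2]
    m={'red':((H<8)|(H>174))&(S>140)&(V>150),'green':(H>45)&(H<80)&(S>110)&(V>60),'yellow':(H>22)&(H<34)&(S>110)&(V>110)}[kind]
    o=np.zeros_like(m);l,t,w,hh=box;o[t:t+hh,l:l+w]=m[t:t+hh,l:l+w]
    n,lab,st,_=cv2.connectedComponentsWithStats(o.astype(np.uint8))
    return (lab==1+np.argmax(st[1:,4]))
def cpts(p,loc,tilt=0):
    # p = x,y,z,yaw of pivot ; tilt: x axis points down
    M=R.from_euler('z',p[3]).as_matrix()@R.from_euler('y',tilt).as_matrix()
    return np.array(p[:3])+np.atleast_2d(loc)@M.T
E
cat > fit.py <<'E'
from h import *
B={'top':(140,185,205,90),'scene':(240,170,150,95)}
obs=[]
for cam in B:
    im=viewer.camera(cam)
    for k in('red','green'):
        m=mask(im,k,B[cam]).astype(np.uint8)
        c=max(cv2.findContours(m,0,cv2.CHAIN_APPROX_NONE)[0],key=cv2.contourArea)
        q=cv2.approxPolyN(c,4,ensure_convex=True).reshape(-1,2)
        M=cv2.moments(m,True); print(cam,k,m.sum(),q.tolist(),M['m10']/M['m00'],M['m01']/M['m00'])
        obs.append((cam,k,q,np.array([M['m10']/M['m00'],M['m01']/M['m00']])))
C={'red':(128,212),'green':(-237,-163)}
def quad(k,z=12):
    a,b=C[k];return np.array([[a,-40,z],[b,-40,z],[b,40,z],[a,40,z]])/1e3
def res(p):
    r=[]
    for cam,k,q,cen in obs:
        u=proj(cam,cpts(p,quad(k),p[4])).astype(np.float32)
        mm=cv2.moments(u.reshape(-1,1,2)); r+=list(np.array([mm['m10']/mm['m00'],mm['m01']/mm['m00']])-cen)
    return r
s=least_squares(res,[.35,.0,.134,-1.4,0],loss='soft_l1') if 0 else None
best=None
for y0 in np.arange(-3,3.2,.5):
    s=least_squares(res,[.35,.05,.134,y0,0])
    if best is None or s.cost<best.cost:best=s
print(best.x,best.cost,np.round(best.fun,2))
# fixed tilt=0
g=least_squares(lambda p:res(list(p)+[0]),best.x[:4]);print(g.x,g.cost,np.round(g.fun,2))
for cam,k,q,cen in obs: print(cam,k,np.round(proj(cam,cpts(g.x,quad(k)))).tolist())
np.save('chute.npy',g.x)
E
python3 fit.py
```

```text
top red 1056 [[335, 230], [303, 236], [296, 204], [328, 199]] 315.6183712121212 217.45833333333334
top green 897 [[185, 258], [157, 262], [153, 231], [181, 226]] 169.12374581939798 244.1092530657748
scene red 377 [[285, 193], [268, 206], [248, 196], [266, 185]] 266.7692307692308 195.0238726790451
scene green 426 [[381, 236], [368, 250], [347, 241], [361, 227]] 364.17605633802816 238.3732394366197Traceback (most recent call last):
  File "fit.py", line 24, in <module>
    s=least_squares(res,[.35,.05,.134,y0,0])
    return func(*args, **kwargs)
    result = trf(vector_fun.fun, vector_fun.jac, x0, f0, J0, lb, ub, ftol, xtol,
                 gtol, max_nfev, x_scale, loss_function, tr_solver,
                 tr_options.copy(), verbose, callback=callback_wrapped)
    return trf_no_bounds(
        fun, jac, x0, f0, J0, ftol, xtol, gtol, max_nfev, x_scale,
        loss_function, tr_solver, tr_options, verbose, callback=callback)
    f_new = fun(x_new)
    self._update_fun()
    ~~~~~~~~~~~~~~~~^^
    self.f = self.fun_wrapped(xp_copy(self.x))
             ~~~~~~~~~~~~~~~~^^^^^^^^^^^^^^^^^
    return np.atleast_1d(self.fun(x))
                         ~~~~~~~~^^^
    return self.f(x, *self.args, **self.kwargs)
           ~~~~~~^^^^^^^^^^^^^^^^^^^^^^^^^^^^^^
  File "fit.py", line 18, in res
    u=proj(cam,cpts(p,quad(k),p[4])).astype(np.float32)
      ~~~~^^^^^^^^^^^^^^^^^^^^^^^^^^
  File "h.py", line 6, in proj
    m=viewer.camera_model(cam);f=210/np.tan(np.radians(m['fovy'])/2)
ValueError: time passes only in moves, steps and waits
```

```bash
python3 - <<'E'
s=open('h.py').read()
s=s.replace("def proj","CM={}\ndef proj",1).replace("m=viewer.camera_model(cam);","m=CM.setdefault(cam,None) or CM.update({cam:viewer.camera_model(cam)}) or CM[cam];")
open('h.py','w').write(s)
s=open('fit.py').read()
i=s.index("        u=proj");j=s.index("    return r")
s=s[:i]+"""        a,b=C[k];X,Y=np.meshgrid(np.linspace(a,b,21),np.linspace(-40,40,21))
        u=proj(cam,cpts(p,np.c_[X.ravel(),Y.ravel(),0*X.ravel()+12]/1e3,p[4])); r+=list(u.mean(0)-cen)
"""+s[j:]
s=s.replace("np.arange(-3,3.2,.5)","[-1.8,-1.4,1.4,1.8]")
open('fit.py','w').write(s)
E
python3 fit.py
```

```text
top red 1057 [[335, 230], [303, 236], [297, 205], [328, 198]] 315.6111636707663 217.43897824030273
top green 895 [[185, 258], [157, 262], [153, 231], [181, 226]] 169.13519553072626 244.13519553072626
scene red 377 [[285, 193], [268, 206], [248, 196], [266, 185]] 266.7692307692308 195.0238726790451
scene green 426 [[381, 236], [368, 250], [347, 241], [361, 227]] 364.1431924882629 238.3661971830986
[ 0.52453857  0.0983768   0.13197542 -1.39499873 -0.00893663] 0.948219455447052 [-0.72 -0.23  0.79 -0.14  0.73 -0.06 -0.25 -0.3 ]
[ 0.52456878  0.09829925  0.1316778  -1.39575838] 1.1303962466155748 [-0.7  -0.08  0.71 -0.28  0.72  0.35 -0.29 -0.67]
top red [[302.0, 236.0], [335.0, 230.0], [328.0, 199.0], [296.0, 205.0]]
top green [[157.0, 262.0], [187.0, 257.0], [182.0, 226.0], [153.0, 231.0]]
scene red [[285.0, 194.0], [265.0, 186.0], [250.0, 197.0], [270.0, 205.0]]
scene green [[381.0, 235.0], [360.0, 226.0], [346.0, 240.0], [368.0, 250.0]]
```

```bash
cat >> h.py <<'E'
def rel(P,yaw=None,roll=np.pi,pitch=0.):
    s=bot.state();T=R.from_euler('xyz',s['tcp_rot'])
    d=T.inv().apply(np.array(P)-s['position'])*100
    o=np.zeros(3) if yaw is None else (T.inv()*R.from_euler('xyz',[roll,pitch,yaw])).as_rotvec()/np.radians(6)
    return 'turn',np.round(o,2).tolist(),'shift',np.round(d,2).tolist()
def st():
    s=bot.state();print('t',round(s['time'],2),np.round(s['position'],4),np.round(s['tcp_rot'],3),'F',np.round(s['contact_force'],2),'op',round(s['opening'],2))
E
python3 - <<'E'
from h import *
p=np.load('chute.npy')
print('paddle',cpts(p,[.17,0,.012]),'tab',cpts(p,[-.2,0,.012]))
print(rel([.209,.481,.33]),rel([.554,-.069,.22],1.746))
m=mask(viewer.camera('top'),'yellow',(185,215,50,40));print(m.sum(),np.argwhere(m).mean(0))
for x in(-.105,-.08,-.06,-.045,0,.055):print(x,proj('top',cpts(p,[x,0,.046]))[0],proj('scene',cpts(p,[x,0,.046]))[0])
for x,y in((.70,-.05),(.72,-.05)): print(proj('top',[[x,y,0],[x,y,.18]]))
E
```

```text
paddle [[ 0.55417351 -0.06910314  0.1436778 ]] tab [[0.48973967 0.29524323 0.1436778 ]]
('turn', [0.0, 0.0, 0.0], 'shift', [0.05, -0.05, -9.87]) ('turn', [-0.0, 0.0, 9.4], 'shift', [-53.55, -36.7, 1.13])
449 [234.62360802 209.30512249]
-0.105 [205.15128249 235.39391058] [337.46479672 217.12240752]
-0.08 [215.26542627 233.54701816] [330.55244648 214.15950719]
-0.06 [223.35172667 232.07041992] [325.10228623 211.82335797]
-0.045 [229.41352919 230.96350496] [321.06027974 210.09079785]
0 [247.58392186 227.64550186] [309.1629463  204.99114116]
0.055 [269.76164206 223.59574103] [295.07105041 198.95081022]
[[303.15327055 175.1161817 ]
 [307.14091696 157.35817906]]
[[303.03272237 168.3750417 ]
 [306.99021115 149.63801999]]
```

arm_command(
  series=[
    [[0,0,0],[0,0,-5],0],
    [[0,0,0],[0,0,-10],0],
    [[0,0,0],[0,0,-10],0],
  ],
  grip_force=60,
)

```text
time: 1.55
position: [0.2103, 0.4827, 0.3381]
tcp_rot: [3.132, -0.0, 2.731]
contact_force: [0.6, 1.2, 0.0]
opening: 0.513
```

arm_command(
  series=[
    [[0,0,9.4],[-53.5,-36.7,3],0],
    [[0,0,9.4],[-53.5,-36.7,3],0],
    [[0,0,9.4],[-53.5,-36.7,3],0],
    [[0,0,9.4],[-53.5,-36.7,3],0],
    [[0,0,9.4],[-53.5,-36.7,3],0],
    [[0,0,9.4],[-53.5,-36.7,3],0],
    [[0,0,9.4],[-53.5,-36.7,3],0],
    [[0,0,9.4],[-53.5,-36.7,3],0],
    [[0,0,9.4],[-53.5,-36.7,3],0],
    [[0,0,9.4],[-53.5,-36.7,3],0],
  ],
)

```text
time: 2.55
position: [0.4751, 0.0558, 0.3082]
tcp_rot: [3.141, -0.0, 1.746]
contact_force: [1.3, 0.7, -0.4]
opening: -0.006
```

Run:
```python
from h import *
st();print(rel([.554,-.069,.17],1.746))
```

```text
t 2.55 [0.4751 0.0558 0.3082] [ 3.141 -0.     1.746] F [ 1.34  0.71 -0.4 ] op -0.01
('turn', [0.01, -0.0, 0.0], 'shift', [-13.66, 5.58, 13.82])
```

arm_command(
  series=[
    [[0,0,0],[-13.7,5.6,8],0],
    [[0,0,0],[-13.7,5.6,8],0],
    [[0,0,0],[-13.7,5.6,8],0],
    [[0,0,0],[-13.7,5.6,8],0],
    [[0,0,0],[-13.7,5.6,12.8],0],
    [[0,0,0],[-13.7,5.6,12.8],0],
    [[0,0,0],[-13.7,5.6,12.8],0],
    [[0,0,0],[-13.7,5.6,12.8],0],
  ],
)

```text
time: 3.35
position: [0.5549, -0.0668, 0.1833]
tcp_rot: [3.137, 0.001, 1.747]
contact_force: [0.7, -0.8, 1.3]
opening: 0.002
```

Run:
```python
from h import *
st();print(rel([.554,-.069,.1437],1.746))
im=viewer.camera('scene');cv2.imwrite('pics/s1.png',cv2.resize(im[100:300,180:440,::-1],(780,600),interpolation=cv2.INTER_CUBIC))
```

```text
t 3.35 [ 0.5549 -0.0668  0.1833] [3.137e+00 1.000e-03 1.747e+00] F [ 0.68 -0.77  1.26] op 0.0
('turn', [0.04, 0.01, 0.01], 'shift', [-0.19, -0.14, 3.96])
```

View pics/s1.png

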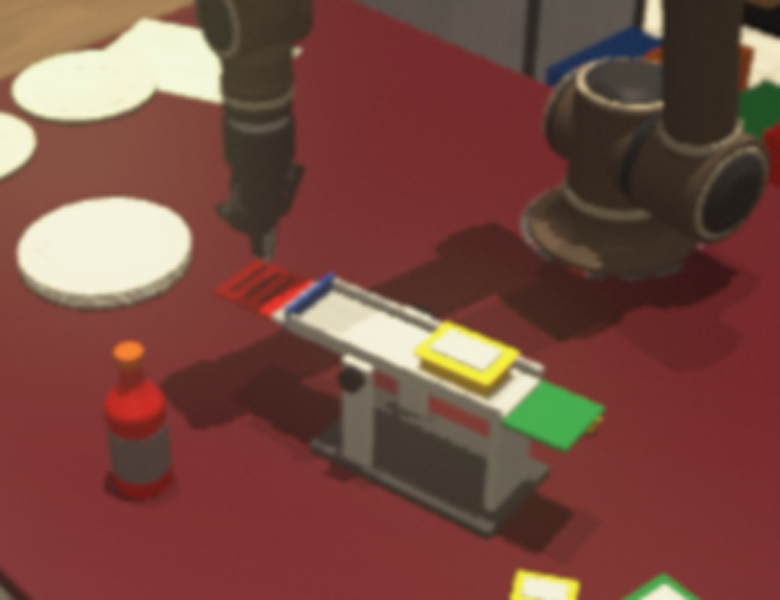

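arm_command(
  series=[
    [[0,0,0],[0,0,1],0],
    [[0,0,0],[0,0,2],0],
    [[0,0,0],[0,0,2.5],0],
    [[0,0,0],[0,0,2.5],0],
    [[0,0,0],[0,0,2.5],0],
  ],
)

```text
time: 3.9
position: [0.5533, -0.0673, 0.155]
tcp_rot: [-3.141, -0.0, 1.746]
contact_force: [0.2, -0.7, -0.0]
opening: 0.003
```

Run:
```python
from h import *
st()
```

```text
t 3.9 [ 0.5533 -0.0673  0.155 ] [-3.141 -0.     1.746] F [ 0.19 -0.66 -0.01] op 0.0
```

arm_command(
  series=[
    [[0,0,0],[0,0,0.3],0],
    [[0,0,0],[0,0,0.6],0],
    [[0,0,0],[0,0,0.8],0],
    [[0,0,0],[0,0,0.9],0],
    [[0,0,0],[0,0,1.0],0],
    [[0,0,0],[0,0,1.1],0],
    [[0,0,0],[0,0,1.2],0],
    [[0,0,0],[0,0,1.3],0],
  ],
)

```text
time: 4.7
position: [0.5536, -0.0674, 0.1432]
tcp_rot: [3.141, 0.001, 1.746]
contact_force: [-2.2, -0.8, 5.7]
opening: -0.003
```

arm_command(
  series=[
    [[0,0,0],[0,0,0.1],0],
    [[0,0,0],[0,0,0.25],0],
    [[0,0,0],[0,0,0.4],0],
    [[0,0,0],[0,0,0.55],0],
    [[0,0,0],[0,0,0.7],0],
    [[0,0,0],[0,0,0.85],0],
    [[0,0,0],[0,0,1.0],0],
    [[0,0,0],[0,0,1.15],0],
    [[0,0,0],[0,0,1.3],0],
    [[0,0,0],[0,0,1.45],0],
  ],
)

```text
time: 5.7
position: [0.5537, -0.0677, 0.1288]
tcp_rot: [3.141, 0.001, 1.746]
contact_force: [-1.9, -0.6, 6.7]
opening: 0.002
```

```bash
cat > tub.py <<'E'
from h import *
import sys
st();p=np.load('chute.npy');s=bot.state()
im=viewer.camera('top')
m=mask(im,'yellow',(185,205,110,55));c=np.argwhere(m).mean(0)[::-1]
# tilt from tcp height
zc=s['position'][2];xc=-np.dot(s['position'][:2]-p[:2],[-np.cos(p[3]),-np.sin(p[3])])
t=least_squares(lambda t:-xc*np.tan(t)+.012/np.cos(t)-(zc-p[2]),.1).x[0] if len(sys.argv)<2 else float(sys.argv[1])
xs=np.linspace(-.13,.08,211);u=np.array([proj('top',cpts(p,[x,0,.046],t))[0] for x in xs])
i=np.argmin(np.linalg.norm(u-c,axis=1));print('tilt~',round(t,3),'tub px',c.round(1),'n',m.sum(),'x',round(xs[i],3),'miss',np.linalg.norm(u-c,axis=1)[i].round(1),'t',round(bot.state()['time'],2))
if len(sys.argv)>2:cv2.imwrite(sys.argv[2],cv2.resize(im[170:290,130:350,::-1],(770,420)))
E
python3 tub.py
```

```text
t 5.7 [ 0.5537 -0.0677  0.1288] [3.141e+00 1.000e-03 1.746e+00] F [-1.9  -0.64  6.75] op 0.0
tilt~ 0.089 tub px [210.3 233.7] n 463 x -0.095 miss 0.3 t 5.75
```

arm_command(
  series=[
    [[0,0,0],[0.02,0,0.15],0],
    [[0,0,0],[0.04,0,0.3],0],
    [[0,0,0],[0.06,0,0.45],0],
    [[0,0,0],[0.08,0,0.6],0],
    [[0,0,0],[0.1,0,0.75],0],
    [[0,0,0],[0.12,0,0.9],0],
    [[0,0,0],[0.14,0,1.05],0],
    [[0,0,0],[0.16,0,1.2],0],
    [[0,0,0],[0.18,0,1.35],0],
    [[0,0,0],[0.2,0,1.5],0],
  ],
)

```text
time: 6.75
position: [0.5535, -0.0665, 0.1138]
tcp_rot: [3.141, 0.003, 1.746]
contact_force: [-2.1, -4.6, 5.9]
opening: -0.004
```

arm_command(
  series=[
    [[0,0,0],[0.02,0,0.15],0],
    [[0,0,0],[0.04,0,0.3],0],
    [[0,0,0],[0.06,0,0.45],0],
    [[0,0,0],[0.08,0,0.6],0],
    [[0,0,0],[0.1,0,0.75],0],
    [[0,0,0],[0.12,0,0.85],0],
    [[0,0,0],[0.14,0,0.95],0],
  ],
)

```text
time: 7.45
position: [0.5533, -0.0652, 0.1042]
tcp_rot: [3.141, 0.003, 1.746]
contact_force: [-1.9, -3.4, 5.3]
opening: -0.001
```

```bash
python3 tub.py
```

```text
t 7.45 [ 0.5533 -0.0652  0.1042] [3.141e+00 3.000e-03 1.746e+00] F [-1.93 -3.42  5.33] op -0.0
tilt~ 0.235 tub px [212.4 232.5] n 510 x -0.097 miss 0.3 t 7.5
```

arm_command(
  series=[
    [[0,0,0],[0.01,0,0.06],0],
    [[0,0,0],[0.02,0,0.12],0],
    [[0,0,0],[0.03,0,0.18],0],
    [[0,0,0],[0.03,0,0.18],0],
  ],
)

```text
time: 7.9
position: [0.5532, -0.0648, 0.1023]
tcp_rot: [3.141, 0.003, 1.746]
contact_force: [-1.3, -2.7, 4.6]
opening: -0.0
```

```bash
python3 tub.py
```

```text
t 7.9 [ 0.5532 -0.0648  0.1023] [3.141e+00 3.000e-03 1.746e+00] F [-1.27 -2.68  4.55] op -0.0
tilt~ 0.247 tub px [212.7 232.4] n 512 x -0.097 miss 0.2 t 7.95
```

arm_command(
  series=[
    [[0,0,0],[0.01,0,0.06],0],
    [[0,0,0],[0.02,0,0.12],0],
    [[0,0,0],[0.03,0,0.18],0],
    [[0,0,0],[0.03,0,0.18],0],
  ],
)

```text
time: 8.35
position: [0.5531, -0.0644, 0.1004]
tcp_rot: [3.141, 0.002, 1.746]
contact_force: [-1.5, -3.9, 4.1]
opening: -0.0
```

```bash
python3 tub.py
```

```text
t 8.35 [ 0.5531 -0.0644  0.1004] [3.141e+00 2.000e-03 1.746e+00] F [-1.46 -3.89  4.08] op -0.0
tilt~ 0.259 tub px [213.1 232.2] n 518 x -0.097 miss 0.3 t 8.4
```

arm_command(
  series=[
    [[0,0,0],[0,0,0.06],0],
    [[0,0,0],[0,0,0.12],0],
    [[0,0,0],[0,0,0.15],0],
    [[0,0,0],[0,0,0.15],0],
  ],
)

```text
time: 8.8
position: [0.553, -0.0641, 0.0987]
tcp_rot: [3.141, 0.002, 1.746]
contact_force: [-1.2, -4.0, 6.0]
opening: 0.001
```

```bash
python3 tub.py
```

```text
t 8.8 [ 0.553  -0.0641  0.0987] [3.141e+00 2.000e-03 1.746e+00] F [-1.16 -3.97  6.03] op 0.0
tilt~ 0.269 tub px [213.2 232.1] n 516 x -0.097 miss 0.3 t 8.85
```

arm_command(
  series=[
    [[0,0,0],[0,0,0.06],0],
    [[0,0,0],[0,0,0.12],0],
    [[0,0,0],[0,0,0.15],0],
    [[0,0,0],[0,0,0.15],0],
  ],
)

```text
time: 9.25
position: [0.553, -0.0637, 0.0971]
tcp_rot: [3.141, 0.001, 1.746]
contact_force: [-0.9, -3.3, 4.8]
opening: -0.0
```

```bash
python3 tub.py
```

```text
t 9.25 [ 0.553  -0.0637  0.0971] [3.141e+00 1.000e-03 1.746e+00] F [-0.89 -3.29  4.79] op -0.0
tilt~ 0.279 tub px [213.5 232. ] n 518 x -0.097 miss 0.4 t 9.3
```

arm_command(
  series=[
    [[0,0,0],[0,0,0.06],0],
    [[0,0,0],[0,0,0.12],0],
    [[0,0,0],[0,0,0.15],0],
    [[0,0,0],[0,0,0.15],0],
  ],
)

```text
time: 9.7
position: [0.5529, -0.0634, 0.0956]
tcp_rot: [3.141, 0.0, 1.746]
contact_force: [-2.0, -2.6, 5.0]
opening: -0.0
```

```bash
python3 tub.py
```

```text
t 9.7 [ 0.5529 -0.0634  0.0956] [3.141 0.    1.746] F [-2.02 -2.62  4.99] op -0.0
tilt~ 0.288 tub px [213.7 232. ] n 523 x -0.097 miss 0.3 t 9.75
```

arm_command(
  series=[
    [[0,0,0],[0,0,0.06],0],
    [[0,0,0],[0,0,0.12],0],
    [[0,0,0],[0,0,0.15],0],
    [[0,0,0],[0,0,0.15],0],
  ],
)

```text
time: 10.15
position: [0.5529, -0.0631, 0.0941]
tcp_rot: [3.141, -0.0, 1.747]
contact_force: [-1.4, -1.5, 6.4]
opening: 0.003
```

```bash
python3 tub.py
```

```text
t 10.15 [ 0.5529 -0.0631  0.0941] [ 3.141 -0.     1.747] F [-1.38 -1.51  6.38] op 0.0
tilt~ 0.297 tub px [213.8 231.8] n 524 x -0.098 miss 0.4 t 10.2
```

arm_command(
  series=[
    [[0,0,0],[0,0,0.06],0],
    [[0,0,0],[0,0,0.12],0],
    [[0,0,0],[0,0,0.15],0],
    [[0,0,0],[0,0,0.15],0],
  ],
)

```text
time: 10.6
position: [0.5528, -0.0628, 0.0926]
tcp_rot: [3.141, -0.001, 1.747]
contact_force: [-1.9, -0.0, 5.4]
opening: 0.002
```

```bash
python3 tub.py
```

```text
t 10.6 [ 0.5528 -0.0628  0.0926] [ 3.141e+00 -1.000e-03  1.747e+00] F [-1.95 -0.03  5.39] op 0.0
tilt~ 0.306 tub px [214.1 231.8] n 530 x -0.097 miss 0.4 t 10.65
```

arm_command(
  series=[
    [[0,0,0],[0,0,0.06],0],
    [[0,0,0],[0,0,0.12],0],
    [[0,0,0],[0,0,0.15],0],
    [[0,0,0],[0,0,0.15],0],
  ],
)

```text
time: 11.05
position: [0.5529, -0.0626, 0.0911]
tcp_rot: [3.141, -0.002, 1.747]
contact_force: [-1.7, 0.9, 6.3]
opening: -0.003
```

```bash
python3 tub.py
```

```text
t 11.05 [ 0.5529 -0.0626  0.0911] [ 3.141e+00 -2.000e-03  1.747e+00] F [-1.72  0.9   6.27] op -0.0
tilt~ 0.315 tub px [214.2 231.7] n 532 x -0.098 miss 0.3 t 11.1
```

arm_command(
  series=[
    [[0,0,0],[0,0,0.06],0],
    [[0,0,0],[0,0,0.12],0],
    [[0,0,0],[0,0,0.15],0],
    [[0,0,0],[0,0,0.15],0],
  ],
)

```text
time: 11.5
position: [0.553, -0.0625, 0.0897]
tcp_rot: [3.14, -0.002, 1.747]
contact_force: [-0.8, 0.2, 5.6]
opening: 0.007
```

```bash
python3 tub.py
```

```text
t 11.5 [ 0.553  -0.0625  0.0897] [ 3.140e+00 -2.000e-03  1.747e+00] F [-0.82  0.23  5.59] op 0.01
tilt~ 0.323 tub px [214.4 231.7] n 531 x -0.098 miss 0.3 t 11.55
```

arm_command(
  series=[
    [[0,0,0],[0,0,0.06],0],
    [[0,0,0],[0,0,0.12],0],
    [[0,0,0],[0,0,0.15],0],
    [[0,0,0],[0,0,0.15],0],
  ],
)

```text
time: 11.95
position: [0.5531, -0.0625, 0.0882]
tcp_rot: [3.14, -0.002, 1.747]
contact_force: [-1.6, 1.3, 5.6]
opening: 0.003
```

```bash
python3 tub.py
```

```text
t 11.95 [ 0.5531 -0.0625  0.0882] [ 3.140e+00 -2.000e-03  1.747e+00] F [-1.61  1.27  5.56] op 0.0
tilt~ 0.331 tub px [214.6 231.6] n 536 x -0.098 miss 0.2 t 12.0
```

arm_command(
  series=[
    [[0,0,0],[0,0,0.06],0],
    [[0,0,0],[0,0,0.12],0],
    [[0,0,0],[0,0,0.15],0],
    [[0,0,0],[0,0,0.15],0],
  ],
)

```text
time: 12.4
position: [0.5532, -0.0625, 0.0868]
tcp_rot: [3.14, -0.002, 1.747]
contact_force: [-1.4, 1.7, 6.3]
opening: 0.0
```

```bash
python3 tub.py
```

```text
t 12.4 [ 0.5532 -0.0625  0.0868] [ 3.140e+00 -2.000e-03  1.747e+00] F [-1.42  1.75  6.31] op 0.0
tilt~ 0.339 tub px [214.7 231.6] n 536 x -0.098 miss 0.2 t 12.45
```

arm_command(
  series=[
    [[0,0,0],[0,0,0.06],0],
    [[0,0,0],[0,0,0.12],0],
    [[0,0,0],[0,0,0.15],0],
    [[0,0,0],[0,0,0.15],0],
  ],
)

```text
time: 12.85
position: [0.5534, -0.0625, 0.0853]
tcp_rot: [3.14, -0.002, 1.747]
contact_force: [-1.4, 0.8, 5.8]
opening: -0.005
```

```bash
python3 tub.py
```

```text
t 12.85 [ 0.5534 -0.0625  0.0853] [ 3.140e+00 -2.000e-03  1.747e+00] F [-1.39  0.82  5.76] op -0.0
tilt~ 0.347 tub px [214.9 231.5] n 541 x -0.098 miss 0.3 t 12.9
```

arm_command(
  series=[
    [[0,0,0],[0,0,0.06],0],
    [[0,0,0],[0,0,0.12],0],
    [[0,0,0],[0,0,0.15],0],
    [[0,0,0],[0,0,0.15],0],
  ],
)

```text
time: 13.3
position: [0.5534, -0.0625, 0.0839]
tcp_rot: [3.14, -0.002, 1.747]
contact_force: [-0.1, 1.4, 6.2]
opening: -0.002
```

```bash
python3 tub.py
```

```text
t 13.3 [ 0.5534 -0.0625  0.0839] [ 3.140e+00 -2.000e-03  1.747e+00] F [-0.14  1.4   6.19] op -0.0
tilt~ 0.355 tub px [216.1 231.3] n 535 x -0.096 miss 0.3 t 13.35
```

arm_command(
  series=[
    [[0,0,0],[0,0,0],0],
    [[0,0,0],[0,0,0],0],
  ],
)

```text
time: 13.55
position: [0.5534, -0.0625, 0.0839]
tcp_rot: [3.14, -0.002, 1.747]
contact_force: [-0.6, 1.6, 5.2]
opening: 0.001
```

```bash
python3 tub.py
```

```text
t 13.55 [ 0.5534 -0.0625  0.0839] [ 3.140e+00 -2.000e-03  1.747e+00] F [-0.57  1.57  5.22] op 0.0
tilt~ 0.355 tub px [219.2 230.9] n 536 x -0.088 miss 0.2 t 13.6
```

Sliding has begun (8 mm in 0.25 s). Holding.

arm_command(
  series=[
    [[0,0,0],[0,0,0],0],
    [[0,0,0],[0,0,0],0],
    [[0,0,0],[0,0,0],0],
    [[0,0,0],[0,0,0],0],
  ],
)

```text
time: 14.0
position: [0.5534, -0.0625, 0.0838]
tcp_rot: [3.14, -0.002, 1.747]
contact_force: [-1.3, 1.1, 5.6]
opening: -0.001
```

```bash
python3 tub.py
```

```text
t 14.0 [ 0.5534 -0.0625  0.0838] [ 3.140e+00 -2.000e-03  1.747e+00] F [-1.31  1.07  5.6 ] op -0.0
tilt~ 0.356 tub px [229.9 229.6] n 520 x -0.062 miss 0.2 t 14.05
```

arm_command(
  series=[
    [[0,0,0],[0,0,0],0],
    [[0,0,0],[0,0,0],0],
    [[0,0,0],[0,0,0],0],
    [[0,0,0],[0,0,0],0],
  ],
)

```text
time: 14.45
position: [0.5534, -0.0628, 0.0836]
tcp_rot: [3.14, -0.001, 1.747]
contact_force: [0.8, 1.1, 4.2]
opening: -0.001
```

```bash
python3 tub.py
```

```text
t 14.45 [ 0.5534 -0.0628  0.0836] [ 3.140e+00 -1.000e-03  1.747e+00] F [0.76 1.07 4.16] op -0.0
tilt~ 0.356 tub px [247.3 227.5] n 497 x -0.018 miss 0.1 t 14.5
```

arm_command(
  series=[
    [[0,0,0],[0,0,0],0],
    [[0,0,0],[0,0,0],0],
    [[0,0,0],[0,0,0],0],
    [[0,0,0],[0,0,0],0],
    [[0,0,0],[0,0,0],0],
    [[0,0,0],[0,0,0],0],
  ],
)

```text
time: 15.1
position: [0.5527, -0.0635, 0.0829]
tcp_rot: [-3.141, 0.0, 1.746]
contact_force: [1.5, -0.6, 2.1]
opening: 0.005
```

```bash
python3 tub.py
```

```text
t 15.1 [ 0.5527 -0.0635  0.0829] [-3.141  0.     1.746] F [ 1.5  -0.56  2.13] op 0.0
tilt~ 0.359 tub px [272.5 223.9] n 452 x 0.049 miss 0.4 t 15.15
```

arm_command(
  series=[
    [[0,0,0],[0,0,0],0],
    [[0,0,0],[0,0,0],0],
    [[0,0,0],[0,0,0],0],
    [[0,0,0],[0,0,0],0],
    [[0,0,0],[0,0,0],0],
    [[0,0,0],[0,0,0],0],
  ],
)

```text
time: 15.75
position: [0.5526, -0.0634, 0.083]
tcp_rot: [-3.141, 0.0, 1.746]
contact_force: [-0.2, -1.2, 1.5]
opening: -0.004
```

```bash
python3 tub.py 0.36 pics/t2.png
```

```text
t 15.75 [ 0.5526 -0.0634  0.083 ] [-3.141  0.     1.746] F [-0.21 -1.18  1.49] op -0.0
tilt~ 0.36 tub px [272.5 224. ] n 453 x 0.049 miss 0.3 t 15.8
```

View pics/t2.png

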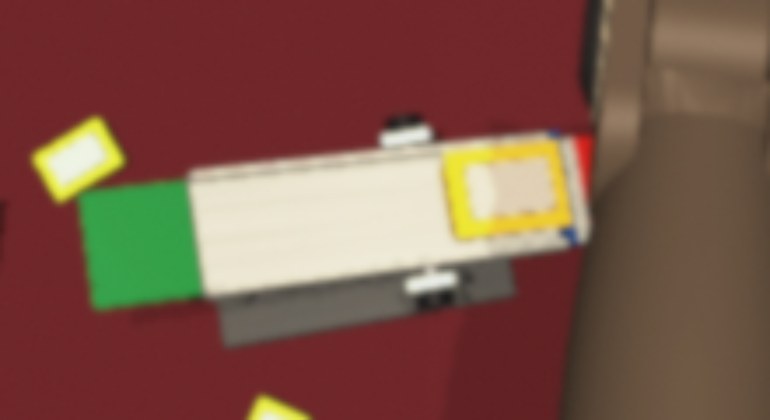

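arm_command(
  series=[
    [[0,0,0],[0,0,-0.5],0],
    [[0,0,0],[0,0,-2],0],
    [[0,0,0],[0,0,-6],0],
    [[0,0,0],[0,0,-11],0],
    [[0,0,0],[0,0,-16],0],
    [[0,0,0],[0,0,-21],0],
    [[0,0,0],[0,0,-22],0],
    [[0,0,0],[0,0,-22],0],
  ],
)

```text
time: 16.6
position: [0.5534, -0.0633, 0.3055]
tcp_rot: [3.138, 0.001, 1.747]
contact_force: [0.1, -0.2, -0.3]
opening: 0.002
```

Run:
```python
from h import *
st();print(rel([.4924,.2805,.29],1.746))
im=viewer.camera('scene');cv2.imwrite('pics/s3.png',cv2.resize(im[100:300,180:440,::-1],(780,600),interpolation=cv2.INTER_CUBIC))
```

```text
t 16.6 [ 0.5534 -0.0633  0.3055] [3.138e+00 1.000e-03 1.747e+00] F [ 0.1  -0.22 -0.27] op 0.0
('turn', [0.04, 0.01, 0.01], 'shift', [34.92, -0.0, 1.52])
```

View pics/s3.png

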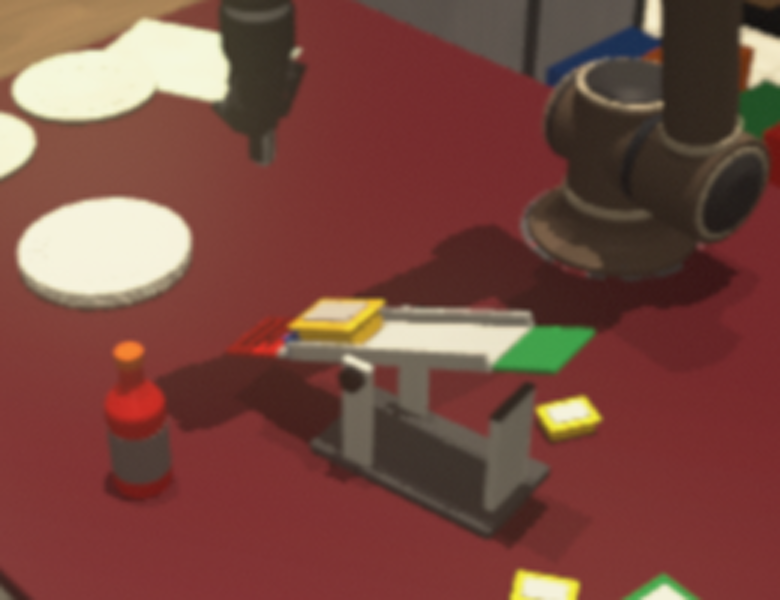

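arm_command(
  series=[
    [[0,0,0],[35,0,0],0],
    [[0,0,0],[35,0,0],0],
    [[0,0,0],[35,0,0],0],
    [[0,0,0],[35,0,0],0],
    [[0,0,0],[35,0,0],0],
    [[0,0,0],[35,0,0],0],
    [[0,0,0],[35,0,0],0],
    [[0,0,0],[35,0,0],0],
    [[0,0,0],[35,0,0],0],
    [[0,0,0],[35,0,0],0],
  ],
)

```text
time: 17.65
position: [0.4912, 0.2805, 0.3016]
tcp_rot: [-3.139, 0.001, 1.746]
contact_force: [0.0, -0.1, 0.5]
opening: -0.001
```

Run:
```python
from h import *
st();p=np.load('chute.npy');print(rel([.4924,.2805,.23],1.746),cpts(p,[-.2,0,.012],.36),cpts(p,[-.2,0,.012]))
im=viewer.camera('scene');cv2.imwrite('pics/s4.png',cv2.resize(im[100:300,180:440,::-1],(780,600),interpolation=cv2.INTER_CUBIC))
```

```text
t 17.65 [0.4912 0.2805 0.3016] [-3.139e+00  1.000e-03  1.746e+00] F [ 0.04 -0.07  0.49] op -0.0
('turn', [-0.03, 0.01, 0.0], 'shift', [-0.01, 0.13, 7.16]) [[0.49270849 0.2784558  0.21336341]] [[0.48973967 0.29524323 0.1436778 ]]
```

View pics/s4.png

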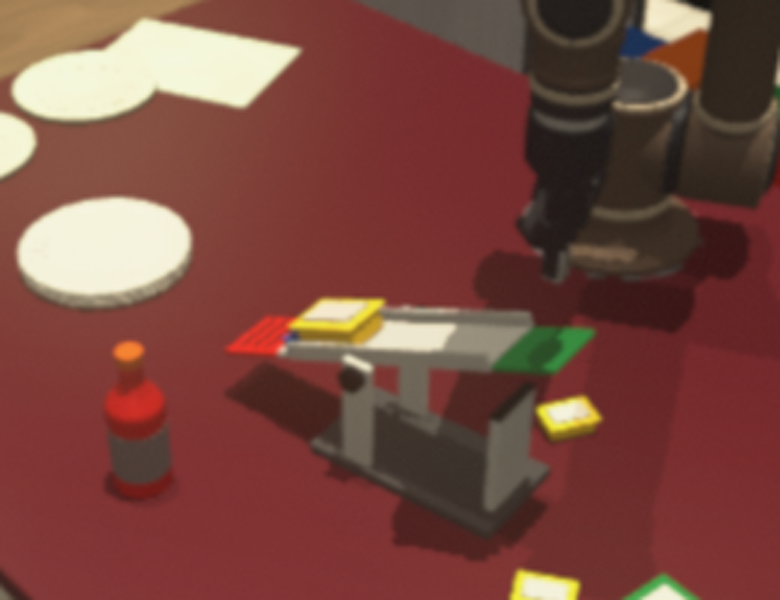

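arm_command(
  series=[
    [[0,0,0],[0,0.1,3],0],
    [[0,0,0],[0,0.1,5.5],0],
    [[0,0,0],[0,0.1,6.5],0],
    [[0,0,0],[0,0.1,7],0],
    [[0,0,0],[0,0.1,7.2],0],
    [[0,0,0],[0,0.1,7.3],0],
  ],
)

```text
time: 18.3
position: [0.4931, 0.2813, 0.2311]
tcp_rot: [3.14, -0.001, 1.746]
contact_force: [-0.1, -0.0, 0.3]
opening: -0.003
```

arm_command(
  series=[
    [[0,0,0],[0,0,0.2],0],
    [[0,0,0],[0,0,0.4],0],
    [[0,0,0],[0,0,0.6],0],
    [[0,0,0],[0,0,0.8],0],
    [[0,0,0],[0.03,0,0.95],0],
    [[0,0,0],[0.06,0,1.1],0],
    [[0,0,0],[0.1,0,1.25],0],
    [[0,0,0],[0.14,0,1.4],0],
    [[0,0,0],[0.19,0,1.6],0],
    [[0,0,0],[0.24,0,1.8],0],
  ],
)

```text
time: 19.3
position: [0.4923, 0.2839, 0.212]
tcp_rot: [3.141, -0.0, 1.746]
contact_force: [0.7, 1.0, 4.5]
opening: 0.003
```

arm_command(
  series=[
    [[0,0,0],[0.06,0,0.22],0],
    [[0,0,0],[0.13,0,0.45],0],
    [[0,0,0],[0.19,0,0.7],0],
    [[0,0,0],[0.26,0,0.95],0],
    [[0,0,0],[0.32,0,1.2],0],
    [[0,0,0],[0.38,0,1.45],0],
    [[0,0,0],[0.43,0,1.7],0],
    [[0,0,0],[0.49,0,1.95],0],
    [[0,0,0],[0.54,0,2.2],0],
    [[0,0,0],[0.6,0,2.4],0],
  ],
)

```text
time: 20.3
position: [0.4911, 0.2897, 0.1878]
tcp_rot: [-3.141, 0.0, 1.746]
contact_force: [-1.2, 0.6, 4.0]
opening: 0.0
```

Run:
```python
from h import *
st()
im=viewer.camera('scene');cv2.imwrite('pics/s5.png',cv2.resize(im[150:270,240:400,::-1],(800,600),interpolation=cv2.INTER_CUBIC))
```

```text
t 20.3 [0.4911 0.2897 0.1878] [-3.141  0.     1.746] F [-1.16  0.55  4.03] op 0.0
```

View pics/s5.png

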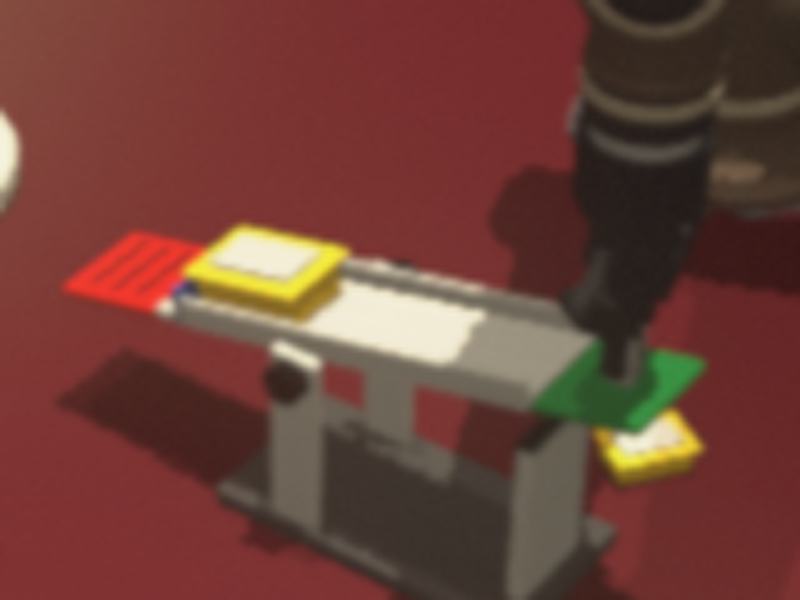

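arm_command(
  series=[
    [[0,0,0],[0.05,0,0.25],0],
    [[0,0,0],[0.1,0,0.5],0],
    [[0,0,0],[0.14,0,0.75],0],
    [[0,0,0],[0.18,0,1.0],0],
    [[0,0,0],[0.22,0,1.25],0],
    [[0,0,0],[0.25,0,1.5],0],
    [[0,0,0],[0.28,0,1.75],0],
    [[0,0,0],[0.31,0,2.0],0],
    [[0,0,0],[0.34,0,2.25],0],
    [[0,0,0],[0.36,0,2.5],0],
  ],
)

```text
time: 21.35
position: [0.4905, 0.2933, 0.1629]
tcp_rot: [-3.142, -0.0, 1.746]
contact_force: [0.5, 1.3, 3.8]
opening: 0.001
```

arm_command(
  series=[
    [[0,0,0],[0.01,0,0.2],0],
    [[0,0,0],[0.02,0,0.4],0],
    [[0,0,0],[0.03,0,0.6],0],
    [[0,0,0],[0.04,0,0.75],0],
    [[0,0,0],[0.05,0,0.9],0],
    [[0,0,0],[0.05,0,1.0],0],
    [[0,0,0],[0.05,0,1.1],0],
    [[0,0,0],[0.05,0,1.2],0],
  ],
)

```text
time: 22.15
position: [0.4904, 0.2937, 0.1511]
tcp_rot: [3.142, -0.0, 1.746]
contact_force: [0.3, 2.3, 4.3]
opening: -0.002
```

arm_command(
  series=[
    [[0,0,0],[0,0,0.07],0],
    [[0,0,0],[0,0,0.14],0],
    [[0,0,0],[0,0,0.21],0],
    [[0,0,0],[0,0,0.28],0],
  ],
)

```text
time: 22.55
position: [0.4904, 0.2937, 0.1482]
tcp_rot: [-3.142, -0.0, 1.746]
contact_force: [0.2, 3.1, 3.4]
opening: -0.002
```

arm_command(
  series=[
    [[0,0,0],[0,0,0.04],0],
    [[0,0,0],[0,0,0.08],0],
    [[0,0,0],[0,0,0.12],0],
  ],
)

```text
time: 22.85
position: [0.4904, 0.2937, 0.147]
tcp_rot: [-3.142, -0.0, 1.746]
contact_force: [-0.5, 3.1, 3.1]
opening: -0.003
```

arm_command(
  series=[
    [[0,0,0],[0,0,0.04],0],
    [[0,0,0],[0,0,0.08],0],
  ],
)

```text
time: 23.05
position: [0.4904, 0.2937, 0.1463]
tcp_rot: [-3.142, -0.0, 1.746]
contact_force: [-1.2, 2.4, 3.0]
opening: 0.0
```

arm_command(
  series=[
    [[0,0,0],[0,0,0.03],0],
    [[0,0,0],[0,0,0.06],0],
    [[0,0,0],[0,0,0.09],0],
  ],
)

```text
time: 23.35
position: [0.4904, 0.2937, 0.1454]
tcp_rot: [3.142, 0.0, 1.746]
contact_force: [-0.5, 2.5, 3.4]
opening: 0.001
```

arm_command(
  series=[
    [[0,0,0],[0,0,0.03],0],
    [[0,0,0],[0,0,0.06],0],
  ],
)

```text
time: 23.55
position: [0.4904, 0.2937, 0.1448]
tcp_rot: [3.142, -0.0, 1.746]
contact_force: [-0.1, 2.6, 4.9]
opening: 0.001
```

arm_command(
  series=[
    [[0,0,0],[0,0,0.03],0],
    [[0,0,0],[0,0,0.03],0],
  ],
)

```text
time: 23.75
position: [0.4905, 0.2937, 0.1447]
tcp_rot: [3.141, -0.0, 1.746]
contact_force: [-1.4, 2.1, 4.8]
opening: 0.0
```

arm_command(
  series=[
    [[0,0,0],[0,0,0.02],0],
    [[0,0,0],[0,0,0.03],0],
  ],
)

```text
time: 23.95
position: [0.4905, 0.2937, 0.1447]
tcp_rot: [3.141, -0.0, 1.746]
contact_force: [-2.1, 2.5, 7.6]
opening: -0.0
```

arm_command(
  series=[
    [[0,0,0],[0,0,0.02],0],
    [[0,0,0],[0,0,0.03],0],
    [[0,0,0],[0,0,0.03],0],
  ],
)

```text
time: 24.25
position: [0.4905, 0.2938, 0.1447]
tcp_rot: [3.141, -0.0, 1.746]
contact_force: [-2.5, 1.5, 9.3]
opening: 0.001
```

arm_command(
  series=[
    [[0,0,0],[0,0,0.02],0],
    [[0,0,0],[0,0,0.03],0],
    [[0,0,0],[0,0,0.03],0],
  ],
)

```text
time: 24.55
position: [0.4905, 0.2938, 0.1447]
tcp_rot: [3.141, -0.0, 1.746]
contact_force: [-2.9, 1.0, 10.2]
opening: -0.001
```

arm_command(
  series=[
    [[0,0,0],[0,0,0],0],
    [[0,0,0],[0,0,0],0],
  ],
)

```text
time: 24.75
position: [0.4905, 0.2938, 0.1447]
tcp_rot: [3.141, -0.0, 1.746]
contact_force: [-2.1, 1.1, 9.5]
opening: 0.0
```

Run:
```python
from h import *
st()
im=viewer.camera('scene');cv2.imwrite('pics/s6.png',cv2.resize(im[150:270,240:400,::-1],(800,600),interpolation=cv2.INTER_CUBIC))
st()
```

```text
t 24.75 [0.4905 0.2938 0.1447] [ 3.141 -0.     1.746] F [-2.12  1.15  9.52] op 0.0
t 24.8 [0.4905 0.2937 0.1447] [ 3.141 -0.     1.746] F [-2.7   1.56  9.96] op -0.0
```

View pics/s6.png

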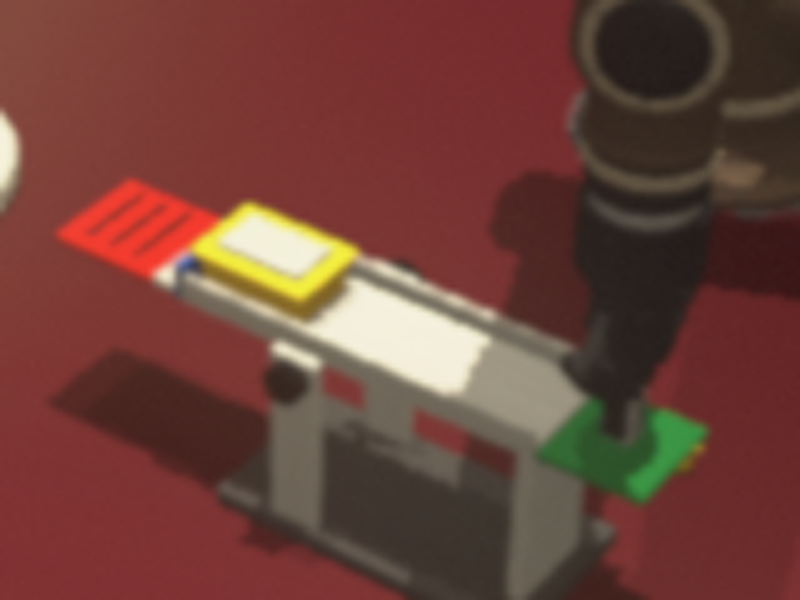

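arm_command(
  series=[
    [[0,0,0],[0,0,0.02],0],
    [[0,0,0],[0,0,0.04],0],
    [[0,0,0],[0,0,0.04],0],
    [[0,0,0],[0,0,0.04],0],
  ],
)

```text
time: 25.2
position: [0.4905, 0.2938, 0.1447]
tcp_rot: [3.14, -0.001, 1.746]
contact_force: [-2.9, 1.6, 12.0]
opening: 0.001
```

arm_command(
  series=[
    [[0,0,0],[0,0,0.01],0],
    [[0,0,0],[0,0,0.01],0],
    [[0,0,0],[0,0,0.01],0],
    [[0,0,0],[0,0,0.01],0],
  ],
)

```text
time: 25.6
position: [0.4905, 0.2938, 0.1447]
tcp_rot: [3.14, -0.001, 1.746]
contact_force: [-3.7, 1.1, 12.9]
opening: 0.0
```

Held home at about 12–13 N for over 0.4 s. Now releasing upward.

arm_command(
  series=[
    [[0,0,0],[0,0,0],0],
    [[0,0,0],[0,0,-0.1],0],
    [[0,0,0],[0,0,-0.3],0],
    [[0,0,0],[0,0,-1],0],
    [[0,0,0],[0,0,-3],0],
    [[0,0,0],[0,0,-6],0],
    [[0,0,0],[0,0,-10],0],
    [[0,0,0],[0,0,-12],0],
    [[0,0,0],[0,0,-12],0],
    [[0,0,0],[0,0,-12],0],
  ],
)

```text
time: 26.6
position: [0.4906, 0.2936, 0.2629]
tcp_rot: [-3.142, 0.0, 1.746]
contact_force: [0.3, -0.6, -0.1]
opening: 0.005
```

```bash
python3 tub.py 0 pics/t7.png
python3 - <<'E'
from h import *
im=viewer.camera('scene');cv2.imwrite('pics/s7.png',cv2.resize(im[100:340,170:450,::-1],(700,600),interpolation=cv2.INTER_CUBIC))
for k in ('red','green'):
    m=mask(im,k,(240,170,150,95));print(k,np.argwhere(m).mean(0)[::-1])
E
```

```text
t 26.6 [0.4906 0.2936 0.2629] [-3.142  0.     1.746] F [ 0.32 -0.62 -0.1 ] op 0.0
tilt~ 0.0 tub px [270.6 223.4] n 433 x 0.057 miss 0.0 t 26.65
red [266.62765957 194.9787234 ]
green [364.21103118 238.34772182]
```

View pics/s7.png

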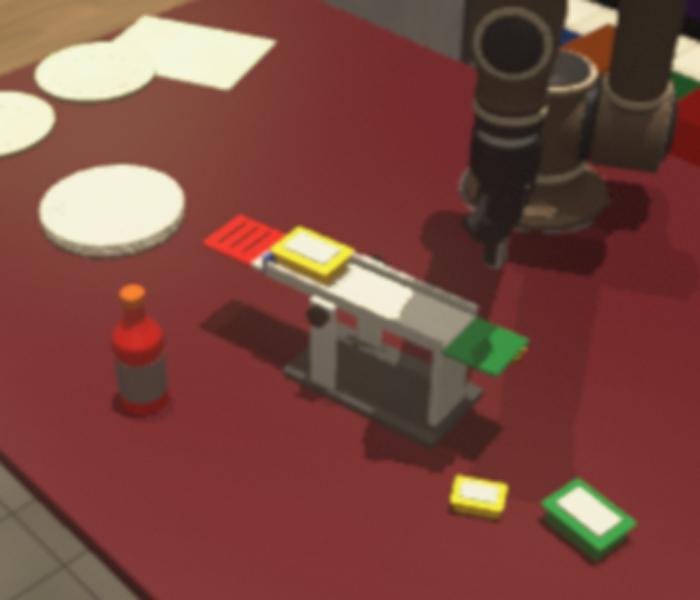

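View pics/t7.png

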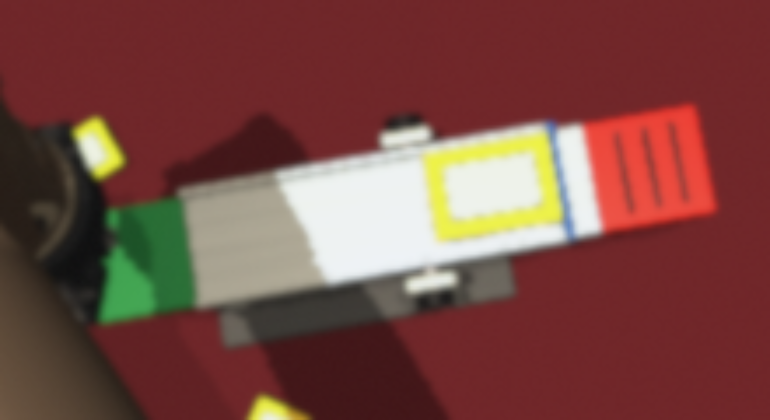

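Chute level (paddle and tab pixels are back within 0.2 px of the start), tub against the stop, arm clear.

```bash
python3 -c "
from rig import job;print(job.finish_job())"
```

```text
the job is handed in; nothing more can be done
None
```

The job is done and handed in, about 26.7 s into the 67 s allowed; no verdict was reported.

- **Tilting:** I pressed the red paddle down in small steps with about 4 to 7 N. The largest yellow tub, the one lying in the chute, began to slide at a tilt of about 0.355 rad. I held the chute there, and the tub slid at roughly 0.1 to 0.15 m/s on average between pictures and came to rest at the blue stop.
- **Levelling:** I pressed the green tab down with about 4 to 5 N at under 0.15 rad/s until the chute met its rest. I then pushed it home, with readings of 12.0 and 12.9 N vertically (12.5 and 13.5 N in all), held above 9 N for well over 0.2 s, and lifted off.
- **Last checks:**
  - The paddle and tab were back within 0.2 px of their starting image positions, so the chute is level.
  - The tub's measured position was x ≈ 0.057 m, against the 0.055 m expected at the stop.
  - The tool force was near zero with the fingers about 12 cm above the tab.
  - The plates, bottle and green tub looked undisturbed by eye; I did not measure their positions again.
- **Disagreement:** While the chute was tilted, the picture put the tub at x ≈ 0.049 m against the stop rather than 0.055 m. The tilt there was estimated from the tool height, so I took this as measuring error. The reading at level agrees with the stop.

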